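# Hang the lock case on the finishing rail and hold it home against the sprung stop

## Robot

A 6-joint arm with a two-finger parallel gripper is mounted at the origin on the work surface. World frame = base frame: x ahead of the robot, y to its left, z up, the work surface at z = 0. Lengths are in m, angles in degrees, forces in N, time in s.
With the tool pointing down it reaches from about 0.325 to 0.775 m from the base axis. Payload 5.5 kg.
Tool frame: the origin (TCP) lies at the centre of the arm's flange, where the gripper is bolted on; the fingertips stand 182 mm ahead of it and the grasp point (between the pads) lies 163 mm ahead of it; z points along the fingers, y is the direction in which the jaws open and shut (so a half turn about z gives the same grasp; the last joint's range is limited). The gripper opens to 88 mm and grips with 3 to 60 N. Pads are 20 mm wide; open, the fingers measure 115 mm over their backs; the gripper's body (75 mm by 178 mm) begins 61 mm behind the grasp point.
Start: joints at [-3.249, 5.22, 70.514, -0, 104.267, -3.249], TCP at [0.6, -0, 0.405] pointing down, gripper open.
Joint ranges: [-164.24, 164.24], [-49.07, 125.15], [9.68, 141.18], [-86.29, 266.29], [3.28, 154.24], [-151.56, 151.56]. Speed limits (degrees/s): [147.25, 147.25, 172.46, 180, 180, 180].

## Interface

Orientations are given as [roll, pitch, yaw] about the fixed x, y, z axes, in that order (R = Rz(yaw) Ry(pitch) Rx(roll)).
In Python, from station import r gives the robot as it stands. The module is installed in compiled form; this text tells all that it offers. Calls block until the motion is done:
- r.reach(position, orientation): joint-space move of the TCP to a pose.
- r.servo_line(position, rotation=None, speed=0.15): straight line of the TCP; rotation=None keeps the orientation; speed is the mean speed in m/s.
- r.move_joints(angles): joint-space move.
- r.let_go() and r.grab(squeeze=None): open the fingers fully, or close them until they stop; squeeze is the grip in N (None keeps the last).
- r.wait(seconds).
- r.inverse_kinematics(position, orientation): joint angles nearest the present ones, or None.
- r.sense(): the state.
- r.snapshot(name): name is "scene" or "side" or "wrist"; returns a dict with "frame" (480x640x3 uint8, red, green, blue), "fx", "fy", "cx", "cy" (pixels), "R" (3x3) and "t" (3): a world point X has camera coordinates R X + t. Camera axes: x right, y down, z forward; pixel columns grow to the right and rows downward; lengths in m; the calibration is good to about 2 mm. The wrist camera is an equidistant fisheye: a pixel r from the principal point sees the ray r / f radians off the axis. A picture is of the moment at which its call begins. There is no depth.
A pose or a line that the arm cannot do raises r.IKError and nothing moves.
- r.hand_in(): hands the job in, once; it reports no verdict.
The state is a dict: "clock": time; "joints": joint angles; "joint_vel": joint speeds; "joint_torque": joint torques, N m; "tcp_pos": TCP position; "orientation": TCP orientation; "contact_force": force on the tool from outside, world axes, zero at the start; "torque": the same for the moment, N m; "opening": finger opening in m.
Only numpy, scipy, OpenCV 4.12 (cv2) and the standard library are available. Lean on these libraries where they do the work, as an engineer would, in place of code of your own. Each camera call takes 0.05 s, during which the arm holds its last target.

## Task

Pick up the blue work hanger by its orange grip, hook it over the steel rail on the open stretch beyond the yellow band (the side away from the green stop unit), and, keeping it hooked, slide it along the rail to the stop unit. Press it against the brass sprung plunger until the blue case sits firmly against the red stop face, without ramming it, and finish while still gripping the hanger and holding it there, upright and steady. Leave the oil tin, the chisel and the rivet tray alone.

Things in the scene. Friction and masses are not known exactly. Their poses are not given: they have to be found in the camera images.
- hanger: Loose blue lock case with a hook on top, 0.36 to 0.6 kg, standing upright on the bench at the start. Origin: on the case's underside, below the middle of its +x face; z up. Case: x -40 to 0, y -35 to 35, z 0 to 85 mm. Hang it with the case on the robot's side of the rail, the hook's lip on the far (+x) side, hanger axes parallel to the rail's.
- hook (a point): Middle of the hook's gap, on the underside of the steel hook plate (x -40 to 37, y -25 to 25, z 85 to 93 mm in the hanger's frame); this point is at (14, 0, 85). The lip at the plate's +x end hangs to z 52; the rail enters from below between the case (x 0) and the lip (x 31, flaring outward). Hung, this point is 8 mm above the rail's axis, 6 mm play either side.
- grip (a point): Centre of the orange grip block on the hanger's top, at (-8, 0, 118) mm in the hanger's frame. The block is 30 (x) by 26 (y) by 50 mm tall, z 93 to 143 mm; grip it from above, across x or y, fingertips above z 97 mm.
- rail: Fixed steel rail stand; position and yaw (within 0.22 rad) vary. Origin on the bench below the bar's middle, z up, +x away from the robot. The round bar, 16 mm diameter, runs along y with its axis 125 mm up, from y = -188 to 188 mm between two posts 12 mm thick, 133 mm high.
- rail_axis (a point): Middle of the rail bar, on its axis, 125 mm above the bench; axes as rail.
- band (a point): Centre of the yellow band, 12 mm wide, on the bar at y = -40 mm in the rail's frame. The open stretch for hooking on runs from it to the post at y = -188 mm; the hanger's whole 70 mm wide case fits on it with the hanger's middle at about y = -115 mm.
- stop_face (a point): Centre of the red stop face, 36 x 36 mm, on the fixed green stop unit, 113 mm up, in the path of the case: 34 mm from the rail's axis towards the robot, at y = 90 to 140 mm (varies) in the rail's frame. It looks towards -y; axes as the rail's. The unit is 131 mm high and reaches 72 mm further along +y. With the case flush the hanger's middle is 35 mm before the face.
- stop_pad: The red hard stop itself, rigid and fixed, 36 x 6 x 36 mm; origin at the centre of its front face, same point as stop_face.
- plunger (a joint): Travel of the brass plunger, m: 0 when out, 20 mm proud of the red face at its centre (nose 16 mm diameter); grows as it is pushed in along +y, 0.020 when the case is flush with the red face. Spring: 2 N to start it, 200 N/m, so 6 N when flush; any push beyond that goes into the hard stop.
- oil_tin: Loose oil tin, red label, 64 mm diameter, 120 mm high, upright; origin under its centre. Bystander. It and the hanger may start on either side.
- chisel: Loose yellow cold chisel, 163 mm long, 16 mm thick, lying on the bench between the robot and the rail; origin under its middle, cutting edge at +x. Bystander.
- rivet_tray: Loose dark steel tray, 100 x 140 x 35 mm with copper rivets, beyond the rail; origin under its centre. Bystander.
Not all that is in view belongs to the job. Leave any brown look-alike of the hanger alone.

How it is judged:
By the outcome, as a careful person would: the job done as asked, in the order asked, and still so for the second after the job is handed in, while the arm keeps its last pose, push and grip.
It also fails if it takes over 58 s, if anything falls off the work surface, if the arm or the gripper's body presses on something with over 40 N, if the wrist force passes 120 N, or if a joint passes its speed limit or range.

## Working session

There is one attempt and no reset: what is moved stays moved. The work goes in short steps, each a Python script; the robot and the scene stay as the last script left them, time stands still between calls to the robot, and variables do not carry over. Pictures are saved under pics/ and viewed, and the job is handed in when it is done.

```bash
mkdir -p pics; cat > h.py <<'E'
from station import r
import numpy as np, cv2, pickle
def snap(n,f):
    s=r.snapshot(n); pickle.dump(s,open(f'pics/{f}.pkl','wb')); cv2.imwrite(f'pics/{f}.png',s['frame'][:,:,::-1]); return s
def crop(f,x0,y0,x1,y1,k,out):
    im=cv2.imread(f'pics/{f}.png')[y0:y1,x0:x1]; cv2.imwrite(f'pics/{out}.png',cv2.resize(im,None,fx=k,fy=k,interpolation=cv2.INTER_CUBIC))
def load(f): return pickle.load(open(f'pics/{f}.pkl','rb'))
def ray(s,u,v):
    R=np.array(s['R']);t=np.array(s['t']); d=R.T@np.array([(u-s['cx'])/s['fx'],(v-s['cy'])/s['fy'],1]); return -R.T@t,d
def onz(s,u,v,z):
    c,d=ray(s,u,v); return c+d*(z-c[2])/d[2]
def proj(s,X):
    p=np.array(s['R'])@np.array(X)+np.array(s['t']); return np.array([s['fx']*p[0]/p[2]+s['cx'],s['fy']*p[1]/p[2]+s['cy']])
E
python3 -c "
from h import *
for n in ['scene','side','wrist']:
    s=snap(n,n+'0'); print(n,s['fx'],s['cx'],s['cy'],-np.array(s['R']).T@s['t'],np.array(s['R'])[2])
st=r.sense();print(st)"
```

```text
scene 509.5110743674921 326.3120525439781 240.65531346421247 [ 1.70260759 -0.21566609  0.88691951] [-0.8030133   0.19712691 -0.56241499]
side 489.3259367462271 322.9963424277195 240.35612114710764 [0.4708887  0.87869892 0.9810583 ] [ 0.10839529 -0.671844   -0.73271829]
wrist 371.64829954431775 315.67698534824046 241.8410996550906 [0.5995967  0.08290258 0.38392887] [-0.00186552 -0.30130329 -0.95352653]
{'clock': 0.15, 'joints': array([-3.24850737e+00,  5.25237820e+00,  7.05654068e+01, -1.86976785e-03,
        1.04266378e+02, -3.25087023e+00]), 'joint_vel': array([ 0.0852846 , -0.14112168, -0.19155399,  0.09015265,  0.04225977,
        0.03104689]), 'joint_torque': array([ 1.35033202e-03, -4.47044814e+01, -4.06907630e+01,  6.99103042e-02,
        2.74600578e-02, -1.16549641e-04]), 'tcp_pos': array([ 6.00045677e-01, -7.96061279e-06,  4.03781156e-01]), 'orientation': array([-1.79915870e+02, -2.96284567e-03,  9.00019012e+01]), 'contact_force': array([0.16904118, 0.68851115, 0.01847823]), 'torque': array([0.04478261, 0.05645904, 0.03221756]), 'opening': 0.08799621105989708}
```

View pics/scene0.png

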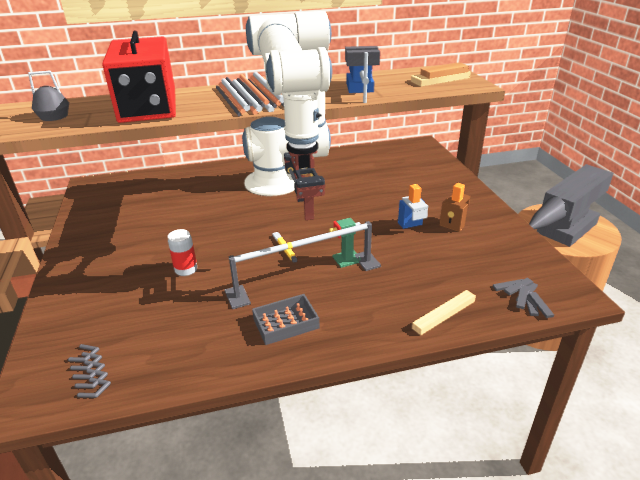

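View pics/side0.png

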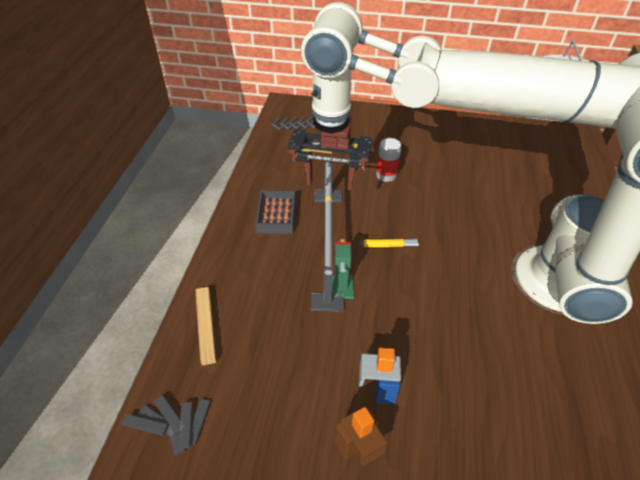

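View pics/wrist0.png

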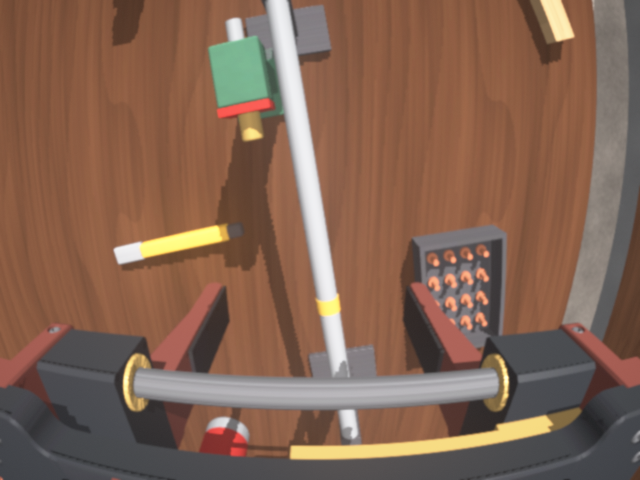

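Candidates for the hanger: the blue case with orange grip at scene (412,210) / side (387,370), and the brown look-alike at scene (456,210) / side (362,430). The blue vise on the back shelf at (362,75) isn't on the bench. I'll take the blue one and check it in close crops.

```bash
python3 -c "
from h import *
crop('scene0',380,170,480,245,8,'c1'); crop('side0',320,320,440,470,5,'c2'); crop('scene0',220,215,390,310,4.6,'c3'); crop('side0',290,150,370,320,4,'c4')"
```

```text
(no output)
```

View pics/c1.png

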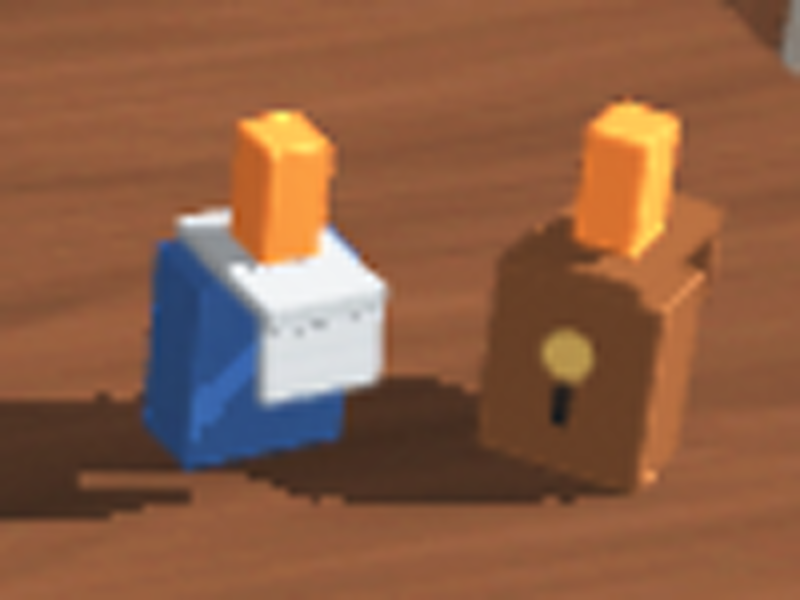

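View pics/c2.png

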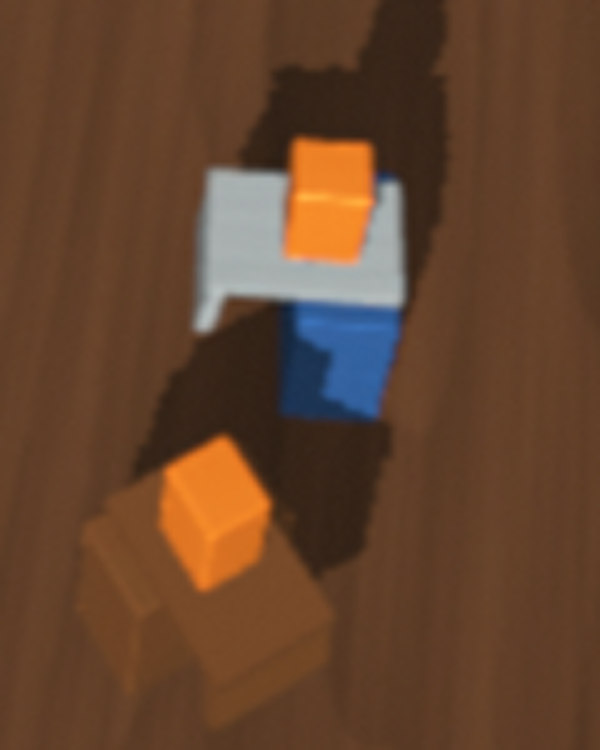

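View pics/c3.png

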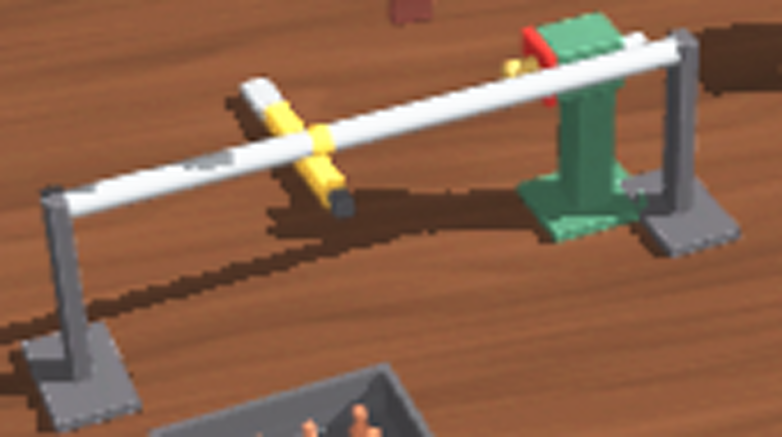

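View pics/c4.png

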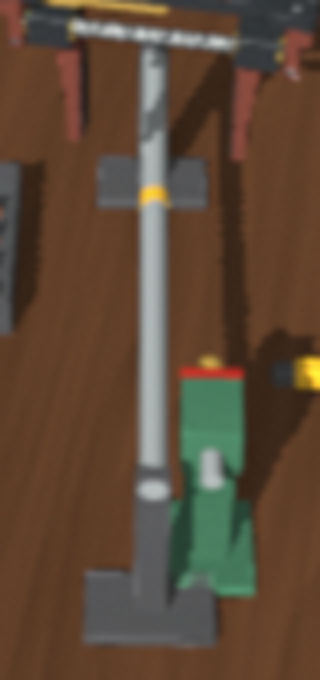

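The crops show a blue case with a steel plate, its lip towards +x, and an orange grip; the brown one is the decoy. Next I'll get the metric positions.

```bash
cat > m.py <<'E'
from h import *
a=load('scene0');b=load('side0')
A=lambda u,v,k=8,o=(380,170):((u+.5)/k-.5+o[0],(v+.5)/k-.5+o[1])
print('grip top side')
for p in [(295,138),(373,142),(372,203),(293,195)]: print(onz(b,*A(*p,5,(320,320)),.143))
print('plate side')
for p in [(207,168),(400,180),(405,303)]: print(onz(b,*A(*p,5,(320,320)),.093))
print('scene grip'); 
for p in [(235,125),(280,110),(332,145),(275,153)]: print(onz(a,*A(*p),.143))
print('scene plate');
for p in [(262,310),(388,283),(178,222)]: print(onz(a,*A(*p),.093))
print('rail scene: leftend, band, rightend')
for p in [(68,203),(320,138),(672,53)]: print(onz(a,*A(*p,4.6,(220,215)),.125))
print('rail side: far, band, near')
for p in [(153,60),(152,195),(152,465)]: print(onz(b,*A(*p,4,(290,150)),.125))
print('stop top edge red side', [onz(b,*A(*p,4,(290,150)),.131) for p in [(181,372),(243,372)]])
print('brown grip',onz(b,*A(215,480,5,(320,320)),.143))
print('scene stop red', [onz(a,*A(*p,4.6,(220,215)),.131) for p in [(525,30),(550,65)]])
# triangulate band
def tri(p,q):
    c1,d1=ray(a,*p);c2,d2=ray(b,*q);M=np.stack([d1,-d2],1);x=np.linalg.lstsq(M,c2-c1,rcond=None)[0]
    return c1+d1*x[0],c2+d2*x[1]
print('band tri',tri(A(320,138,4.6,(220,215)),A(152,195,4,(290,150))))
E
python3 m.py
```

```text
grip top side
[0.44041957 0.3706762  0.143     ]
[0.4103591  0.36714199 0.143     ]
[0.40885186 0.39365166 0.143     ]
[0.43887778 0.3955094  0.143     ]
plate side
[0.47273708 0.36053024 0.093     ]
[0.3946543 0.3522838 0.093    ]
[0.38926357 0.40617357 0.093     ]
scene grip
[0.41441098 0.36516499 0.143     ]
[0.40767955 0.38646185 0.143     ]
[0.43947624 0.39450881 0.143     ]
[0.4395262  0.37125905 0.143     ]
scene plate
[0.46945403 0.35806703 0.093     ]
[0.46352508 0.41221483 0.093     ]
[0.3972028  0.35225285 0.093     ]
rail scene: leftend, band, rightend
[ 0.63149068 -0.1936672   0.125     ]
[ 0.6065546  -0.04747541  0.125     ]
[0.57457843 0.17424021 0.125     ]
rail side: far, band, near
[ 0.63287666 -0.19273389  0.125     ]
[ 0.61084659 -0.05488568  0.125     ]
[0.57374258 0.17006813 0.125     ]
stop top edge red side [array([0.5677989 , 0.10148974, 0.131     ]), array([0.53174914, 0.0949892 , 0.131     ])]
brown grip [0.45545972 0.51169563 0.143     ]
scene stop red [array([0.53487   , 0.09329617, 0.131     ]), array([0.57664843, 0.09744785, 0.131     ])]
band tri (array([ 0.6113048 , -0.04820434,  0.12830209]), array([ 0.61007094, -0.04971174,  0.12974429]))
```

```bash
python3 -c "
from h import *
r.reach([0.425,0.381,0.40],[180,0,186]); st=r.sense(); print(st['clock'],st['joints'],st['tcp_pos'],st['orientation'],st['contact_force'])
snap('wrist','w1'); snap('scene','s1');snap('side','d1')
"
```

```text
1.7 [ 3.83830452e+01  6.46331427e-01  7.57112600e+01 -2.34493470e-02
  1.03641558e+02 -5.75109051e+01] [0.42558609 0.38039961 0.3999948 ] [-1.79981236e+02  1.29586954e-02 -1.74111578e+02] [-0.34318923 -0.51988442 -1.14835124]
```

View pics/w1.png

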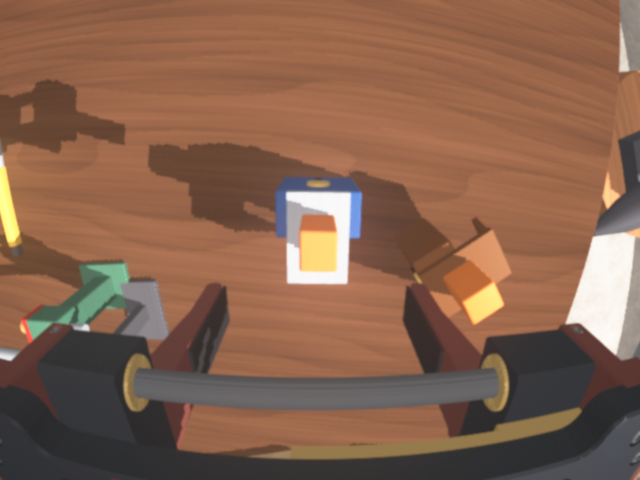

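View pics/s1.png

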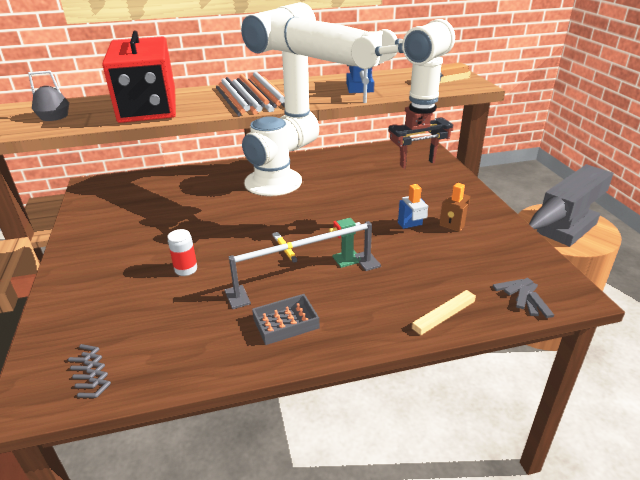

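View pics/d1.png

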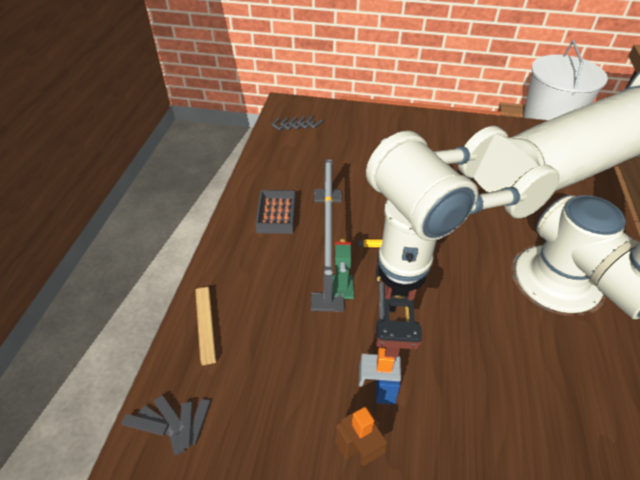

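The wrist view shows the hanger at (318,240), square to the jaws and roughly centred between them; the brown decoy at (460,280) is clear of the fingers. I'll refine the grip from the wrist picture and the rail from the now clear side view.

```bash
python3 -c "
from h import *
crop('w1',260,160,380,300,5,'c5'); crop('d1',300,150,365,320,3.5,'c6'); crop('d1',310,150,350,210,10,'c7');crop('d1',305,225,365,315,6.6,'c8')"
```

```text
(no output)
```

View pics/c5.png

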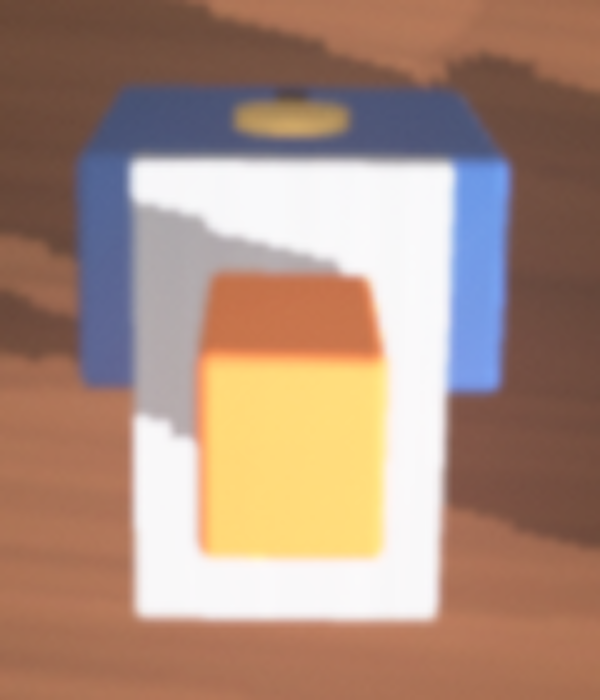

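View pics/c7.png

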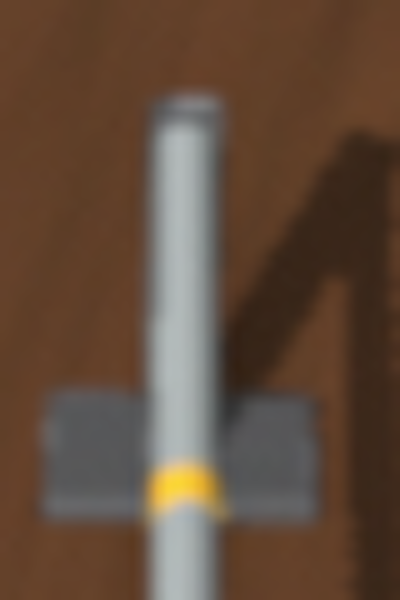

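View pics/c8.png

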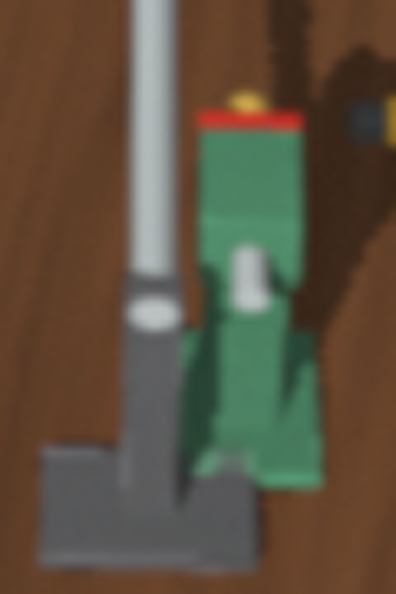

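```bash
cat > m2.py <<'E'
from h import *
def wray(s,u,v):
    R=np.array(s['R']);t=np.array(s['t']);x,y=u-s['cx'],v-s['cy'];q=np.hypot(x,y);th=q/s['fx']
    return -R.T@t, R.T@np.array([np.sin(th)*x/q,np.sin(th)*y/q,np.cos(th)])
def wonz(s,u,v,z): c,d=wray(s,u,v); return c+d*(z-c[2])/d[2]
A=lambda p,k,o:((p[0]+.5)/k-.5+o[0],(p[1]+.5)/k-.5+o[1])
if __name__=='__main__':
    w=load('w1');b=load('d1')
    for z,P in [(.143,[(203,356),(385,356),(382,556),(203,553)]),(.093,[(132,160),(455,160),(440,618),(136,616)])]:
        Q=np.array([wonz(w,*A(p,5,(260,160)),z) for p in P]); print(Q.round(4), Q.mean(0).round(4))
        print('yaws',[np.degrees(np.arctan2(-(Q[i]-Q[j])[0],(Q[i]-Q[j])[1])).round(1) for i,j in[(1,0),(2,3)]],[np.degrees(np.arctan2((Q[i]-Q[j])[1],(Q[i]-Q[j])[0])).round(1) for i,j in[(2,1),(3,0)]])
    F=onz(b,*A((184,120),10,(310,150)),.125);B=onz(b,*A((182,487),10,(310,150)),.125);N=onz(b,*A((154,275),6.6,(305,225)),.125)
    print('rail',F,B,N,np.degrees(np.arctan2(-(N-F)[0],(N-F)[1])),np.linalg.norm(N-F))
    L,Rr=[onz(b,*A(p,6.6,(305,225)),.131) for p in [(198,112),(303,112)]]
    print('stop',L,Rr)
E
python3 m2.py
```

```text
[[0.4103 0.3681 0.143 ]
 [0.4078 0.3922 0.143 ]
 [0.4362 0.3952 0.143 ]
 [0.4383 0.3707 0.143 ]] [0.4231 0.3816 0.143 ]
yaws [np.float64(5.9), np.float64(4.9)] [np.float64(6.1), np.float64(5.2)]
[[0.3939 0.3534 0.093 ]
 [0.3887 0.4038 0.093 ]
 [0.4664 0.4115 0.093 ]
 [0.4713 0.3603 0.093 ]] [0.4301 0.3823 0.093 ]
yaws [np.float64(6.0), np.float64(5.5)] [np.float64(5.7), np.float64(5.1)]
rail [ 0.63490458 -0.20635232  0.125     ] [ 0.61060564 -0.0554185   0.125     ] [0.57292885 0.171028   0.125     ] 9.326218996126718 0.38243548842948677
stop [0.56902651 0.09818402 0.131     ] [0.53195    0.09149689 0.131     ]
```

```bash
python3 -c "
from h import *
crop('wrist0',190,0,350,160,4.5,'c9'); crop('wrist0',280,240,370,450,2.8,'c10')"
```

```text
(no output)
```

View pics/c9.png

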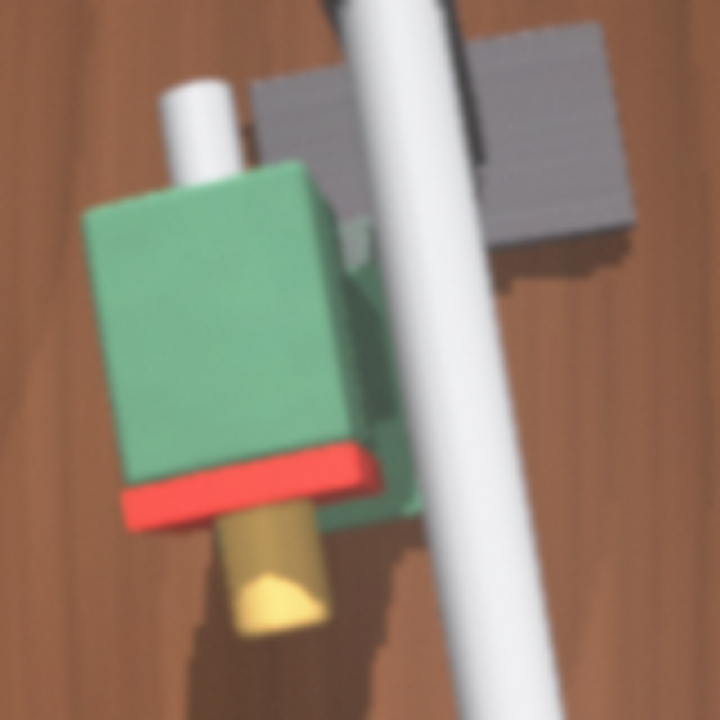

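View pics/c10.png

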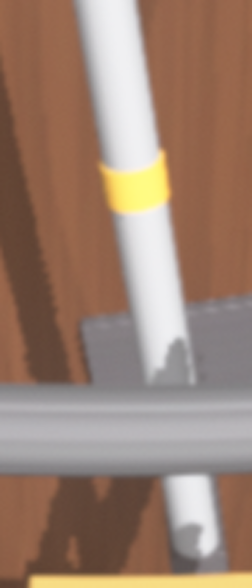

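```bash
python3 -c "
from h import *; from m2 import *
w=load('wrist0')
for z in (.125,):
  P=[wonz(w,*A(p,4.5,(190,0)),z) for p in [(405,100),(495,600)]]+[wonz(w,*A(p,2.8,(280,240)),z) for p in [(136,186),(190,530)]]
  print(np.round(P,4)); 
  for i,j in [(0,2),(1,3),(1,2)]:
    d=P[i]-P[j]; print(np.degrees(np.arctan2(-d[0],d[1])))
print([wonz(w,*A(p,4.5,(190,0)),.131).round(4) for p in [(130,532),(380,488)]])
"
```

```text
[[ 0.5742  0.1595  0.125 ]
 [ 0.588   0.0796  0.125 ]
 [ 0.609  -0.0516  0.125 ]
 [ 0.6302 -0.1894  0.125 ]]
9.354990066439516
8.917302143863717
9.089230141538575
[array([0.5326, 0.0918, 0.131 ]), array([0.5711, 0.0969, 0.131 ])]
```

```bash
python3 -c "
from h import *
o=[180,0,185.6]
r.servo_line([0.4235,0.3817,0.40],o); r.servo_line([0.4235,0.3817,0.285],speed=0.12)
s=r.sense(); print(s['tcp_pos'],s['contact_force'])
r.grab(40); s=r.sense(); print(s['clock'],s['opening'],s['contact_force'])
r.servo_line([0.4235,0.3817,0.30],speed=0.05); r.wait(0.3); s=r.sense(); print(s['opening'],s['contact_force'],s['torque'])
r.servo_line([0.4235,0.3817,0.41],speed=0.12);r.wait(0.3);s=r.sense(); print(s['clock'],s['opening'],s['contact_force'],s['torque'],s['tcp_pos'])
snap('wrist','w2'); snap('scene','s2'); snap('side','d2')
crop('s2',360,90,500,230,4,'c11')
"
```

```text
[0.42366765 0.38185594 0.28614474] [-0.41365469 -0.20180343 -0.07604379]
4.1833 0.026069384376573062 [-0.52501919 -0.48495032 -0.6537745 ]
0.02531053603405657 [ 0.00988486  0.49192341 -4.01716221] [ 0.13153738 -0.10338022 -0.01581619]
6.3 0.026204931765797256 [-0.16328546 -0.04523507 -3.71487971] [ 0.02332898 -0.07115363 -0.00544434] [0.42350558 0.38170256 0.40943567]
```

View pics/w2.png

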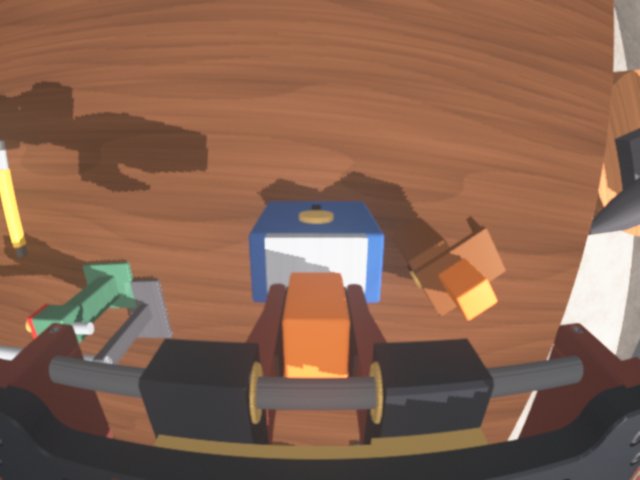

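View pics/c11.png

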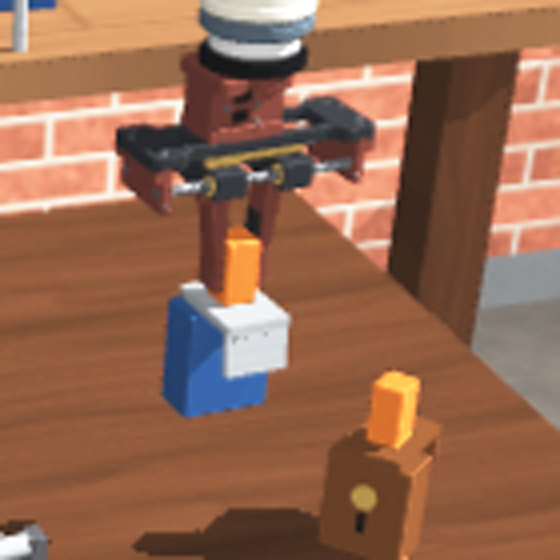

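```bash
python3 -c "
from h import *
a=load('s2');b=load('side0'); print('tin',onz(a,184,270,0),onz(b,389,145,.12), onz(a,180,236,.12))
th=np.radians(9.2);ex=np.array([np.cos(th),np.sin(th)]);ey=np.array([-np.sin(th),np.cos(th)]);O=np.array([.6024,-.0125])
T=O-.022*ex-.115*ey; print(T)
r.servo_line([0.4235,0.3817,0.45]); r.reach([*T,0.45],[180,0,189.2]); r.wait(.2)
s=r.sense(); print(s['clock'],s['joints'],s['tcp_pos'],s['orientation'],s['contact_force'])
snap('wrist','w3'); snap('scene','s3'); snap('side','d3')
crop('s3',180,120,380,310,4,'c12');crop('d3',270,100,430,320,2.7,'c13')
"
```

```text
tin [ 0.47227365 -0.33581852  0.        ] [ 0.47205091 -0.32213229  0.12      ] [ 0.47892389 -0.32662018  0.12      ]
[ 0.59906934 -0.12953806]
9.0167 [-1.53022664e+01  8.09104556e+00  6.27916620e+01  3.40250374e-03
  1.09109078e+02 -1.14572353e+02] [ 0.59918173 -0.1286836   0.45010151] [-1.79999508e+02  8.80753955e-03 -1.70728800e+02] [ 0.28242553  0.36385346 -4.39659741]
```

View pics/w3.png

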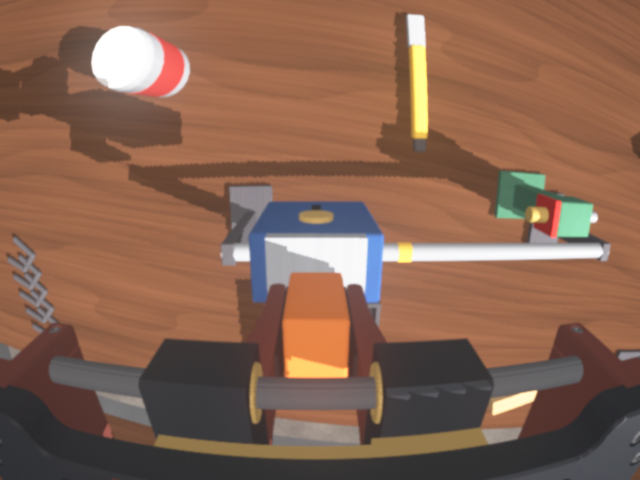

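View pics/c12.png

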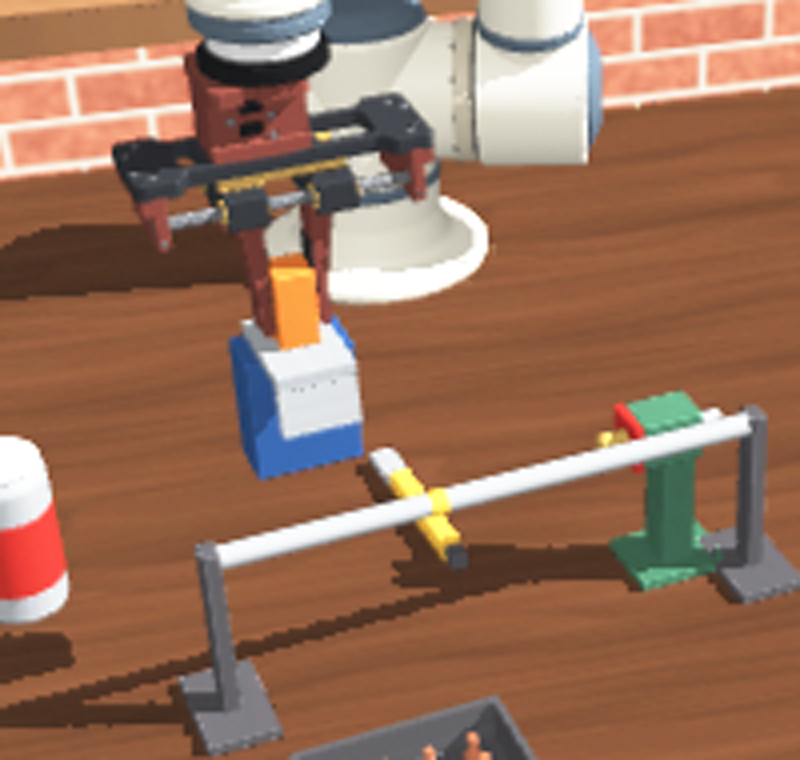

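View pics/c13.png

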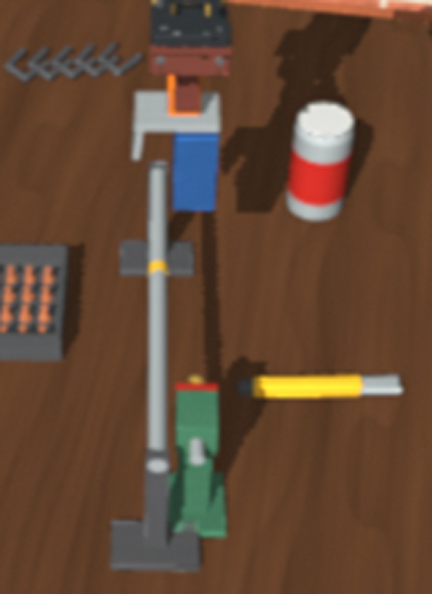

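```bash
python3 -c "
from h import *; from m2 import *
crop('w3',220,230,260,270,8,'a');crop('w3',380,230,620,275,3.3,'c14')
w=load('w3'); th=np.radians(9.2);ex=np.array([np.cos(th),np.sin(th)]);ey=np.array([-np.sin(th),np.cos(th)]);O=np.array([.6024,-.0125])
for p in [(235,254),(405,252.5),(500,251.5),(598,251)]:
  q=wonz(w,*p,.125)[:2]; print(q.round(4),((q-O)@ex).round(4),((q-O)@ey).round(4))
"
```

```text
[ 0.6345 -0.1954] 0.0025 -0.1857
[ 0.6088 -0.0468] 0.0008 -0.0349
[0.593  0.0477] 0.0004 0.0609
[0.5724 0.1788] 0.001 0.1936
```

View pics/c14.png

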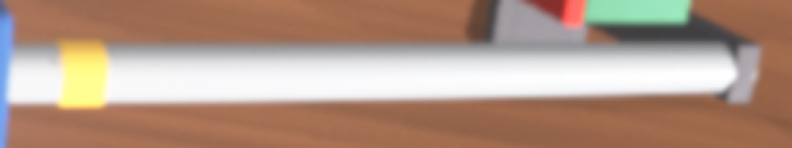

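```bash
cat > g.py <<'E'
import numpy as np
th=np.radians(9.2);ex=np.array([np.cos(th),np.sin(th)]);ey=np.array([-np.sin(th),np.cos(th)]);O=np.array([.6029,-.0094])
def T(x,y,z): return [*(O+x*ex+y*ey),z]
E
python3 -c "
from h import *; from g import *
o=[180,0,189.2]
r.servo_line(T(-.0225,-.115,.385),o,speed=.12); r.wait(.2)
s=r.sense(); print(s['clock'],s['tcp_pos'],s['contact_force'],T(-.0225,-.115,0))
snap('scene','s4'); snap('side','d4')
crop('s4',190,150,350,310,4.5,'c15');crop('d4',290,100,390,240,5,'c16')
"
```

```text
10.0583 [ 0.59913077 -0.12657821  0.38641733] [ 0.41881623  0.92594253 -4.01046155] [np.float64(0.5990757706204187), np.float64(-0.1265179972064599), 0]
```

View pics/c15.png

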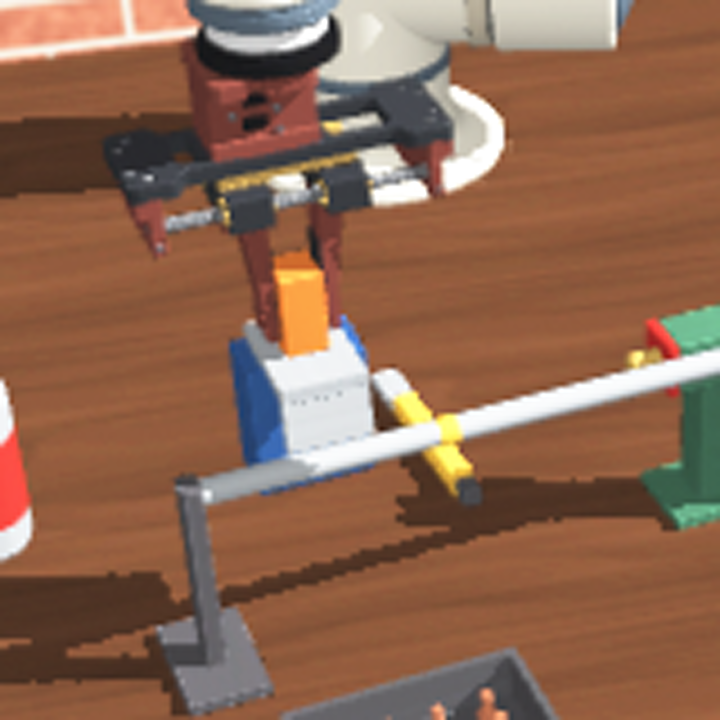

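View pics/c16.png

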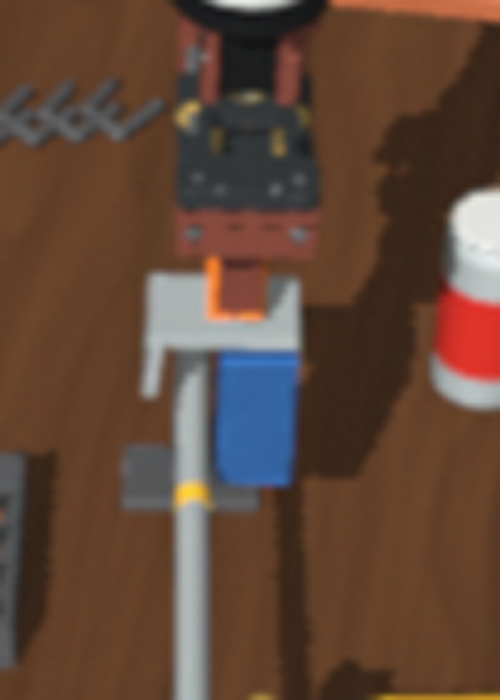

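The side crop shows the rail at crop (190,360), lying between the lip and the case, with the case short of the band. I'll lower it stepwise and watch the force.

```bash
python3 -c "
from h import *; from g import *
for z in [.372,.362,.352,.344,.340,.337,.335,.3335,.332]:
  r.servo_line(T(-.0225,-.115,z),speed=.05); r.wait(.1)
  s=r.sense(); f=s['contact_force']; print(z,s['clock'],s['tcp_pos'].round(4),f.round(1),s['torque'].round(2))
  if f[2]>1 or np.hypot(f[0],f[1])>5: print('contact'); break
snap('scene','s5'); snap('side','d5')
crop('s5',190,150,350,310,4.5,'c17');crop('d5',290,100,390,240,5,'c18')
"
```

```text
0.372 10.6667 [ 0.5991 -0.1265  0.372 ] [-0.1  0.1 -3.9] [ 0.06 -0.03  0.04]
0.362 11.1167 [ 0.5991 -0.1265  0.362 ] [-0.3 -0.  -4.3] [ 0.15 -0.11 -0.03]
0.352 11.5667 [ 0.5991 -0.1265  0.352 ] [ 0.3  1.4 -4.9] [ 0.14 -0.05 -0.  ]
0.344 11.975 [ 0.5991 -0.1265  0.3439] [-0.6  0.7 -4.9] [ 0.11 -0.12 -0.04]
0.34 12.325 [ 0.5991 -0.1265  0.3399] [-0.2 -0.5 -4.1] [ 0.13 -0.03  0.02]
0.337 12.675 [ 0.5991 -0.1265  0.337 ] [-0.2 -0.  -3.9] [ 0.07 -0.11 -0.01]
0.335 13.025 [ 0.5991 -0.1265  0.335 ] [ 0.7 -0.2 -4. ] [ 0.07  0.02 -0.04]
0.3335 13.375 [ 0.5991 -0.1265  0.3335] [ 0.4 -0.5 -5.2] [ 0.08 -0.06 -0.  ]
0.332 13.725 [ 0.599  -0.1265  0.3329] [-1.4  0.4  1.1] [0.21 0.15 0.04]
contact
```

View pics/c17.png

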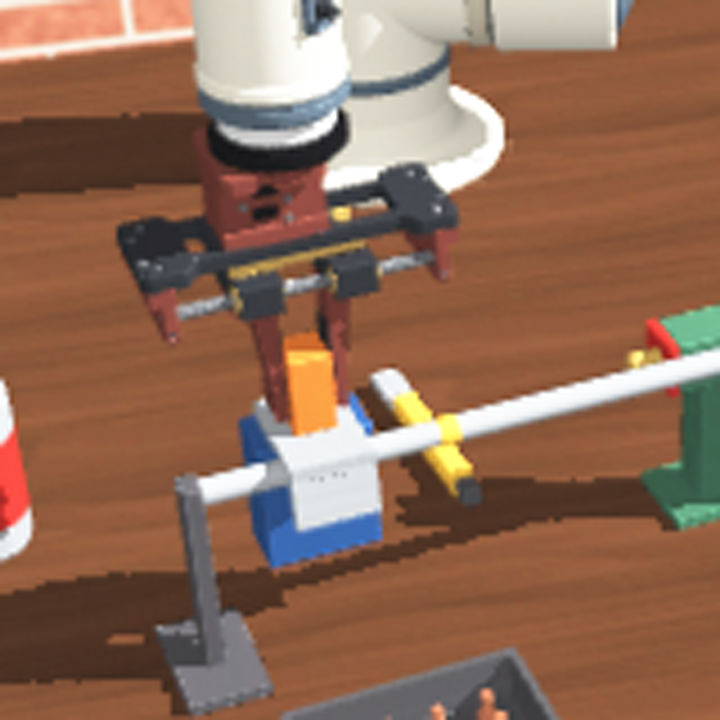

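View pics/c18.png

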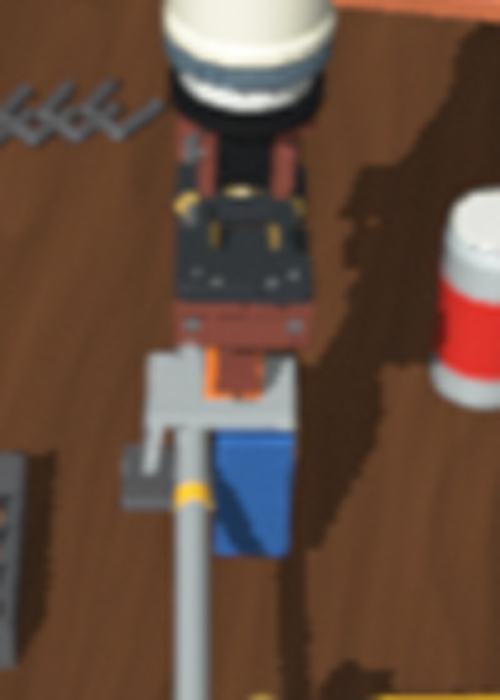

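The hook sits on the rail: contact at TCP z ≈ 0.333, case on the robot's side and lip on the far side. Next I slide it along, watching the forces.

```bash
python3 -c "
from h import *; from g import *
z=.333
for y in list(np.arange(-.10,.036,.02))+[.04,.045,.05]:
  r.servo_line(T(-.0225,y,z),speed=.06); 
  s=r.sense(); f=s['contact_force']; print(round(y,3),s['clock'],s['tcp_pos'][2].round(4),'fx',(f[:2]@ex).round(1),'fy',(f[:2]@ey).round(1),'fz',f[2].round(1),s['torque'].round(2))
  if abs(f[:2]@ey)>6 or abs(f[:2]@ex)>6 or f[2]>8: print('stop'); break
snap('side','d6');snap('wrist','w6')
crop('d6',290,150,390,290,5,'c19')
"
```

```text
-0.1 14.225 0.3329 fx -0.3 fy 2.1 fz 0.2 [ 0.55 -0.08  0.09]
-0.08 14.7083 0.333 fx 1.0 fy 2.3 fz 0.4 [ 0.53 -0.07  0.09]
-0.06 15.1917 0.333 fx 0.5 fy 1.4 fz -0.4 [ 0.5  -0.06  0.04]
-0.04 15.675 0.333 fx -0.5 fy 2.3 fz -0.7 [ 0.46 -0.08  0.03]
-0.02 16.1583 0.333 fx 0.5 fy 1.5 fz -1.3 [ 0.36 -0.05  0.08]
0.0 16.6417 0.333 fx -0.3 fy 2.1 fz -1.5 [ 0.41 -0.03  0.07]
0.02 17.125 0.3329 fx 0.4 fy 1.0 fz -2.7 [ 0.33 -0.07  0.04]
0.04 17.6083 0.3329 fx 0.1 fy 0.8 fz -2.0 [ 0.32 -0.1   0.02]
0.045 17.8583 0.333 fx -0.3 fy 1.0 fz -3.1 [ 0.33 -0.08 -0.  ]
0.05 18.1083 0.3329 fx 0.2 fy 1.2 fz -2.0 [ 0.29 -0.18  0.01]
```

View pics/c19.png

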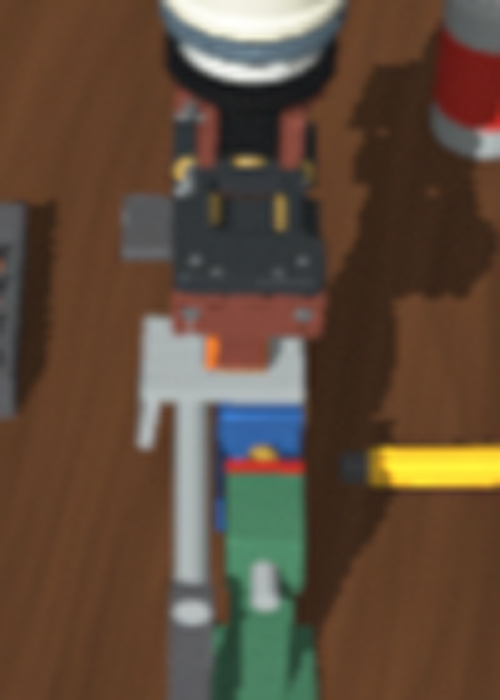

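View pics/w6.png

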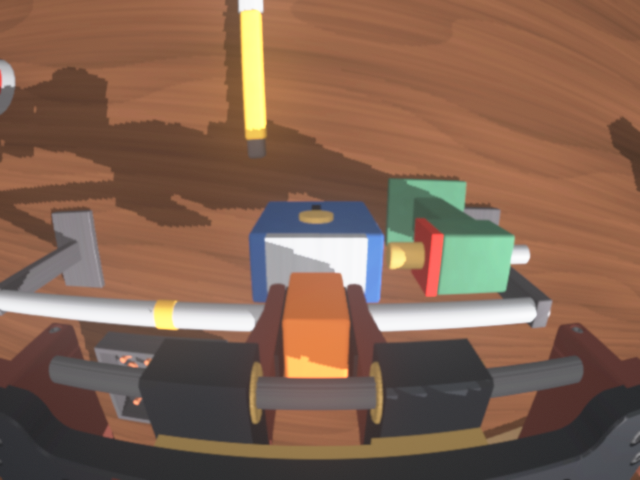

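The plunger nose at (390,255) is a millimetre or so from the case. I'll press on in small steps until the force climbs steeply.

```bash
cat > p.py <<'E'
from h import *; from g import *
def meas(n=6):
    F=[];Q=[]
    for _ in range(n): s=r.sense(); F.append(s['contact_force']);Q.append(s['torque']); r.wait(.02)
    f=np.mean(F,0); p=np.array(s['tcp_pos'][:2])-O
    return s,(f[:2]@ex),(f[:2]@ey),f[2],p@ey,p@ex,np.mean(Q,0)
def step(y,z,v=.02,x=-.0225):
    r.servo_line(T(x,y,z),speed=v); m=meas()
    print(round(y,4),'t%.1f'%m[0]['clock'],'y %.4f x %.4f z %.4f'%(m[4],m[5],m[0]['tcp_pos'][2]),'fx %.1f fy %.1f fz %.1f'%m[1:4],m[6].round(2)); return m
E
python3 -c "
from p import *
for y in [.053,.056,.059,.062,.065,.067,.068,.069,.070,.071,.072,.073,.074,.075,.076]:
  m=step(y,.3328)
  if m[2]<-9: break
snap('wrist','w7');snap('side','d7');snap('scene','s7');crop('w7',240,180,560,330,2.5,'c20')
"
```

```text
0.053 t18.6 y 0.0530 x -0.0225 z 0.3329 fx -0.1 fy -0.4 fz -2.1 [ 0.05 -0.15  0.  ]
0.056 t19.0 y 0.0561 x -0.0225 z 0.3329 fx 0.1 fy -0.1 fz -1.4 [ 0.05 -0.13 -0.02]
0.059 t19.4 y 0.0588 x -0.0225 z 0.3329 fx 0.1 fy -2.9 fz -1.0 [-0.46 -0.23  0.02]
0.062 t19.8 y 0.0620 x -0.0225 z 0.3329 fx -0.3 fy -3.7 fz -0.5 [-0.66 -0.27  0.  ]
0.065 t20.2 y 0.0650 x -0.0225 z 0.3329 fx 0.2 fy -4.0 fz -0.0 [-0.75 -0.3   0.04]
0.067 t20.5 y 0.0669 x -0.0225 z 0.3329 fx 0.3 fy -4.7 fz 0.3 [-0.87 -0.29  0.02]
0.068 t20.9 y 0.0678 x -0.0225 z 0.3329 fx -0.2 fy -5.6 fz 0.1 [-0.99 -0.31  0.04]
0.069 t21.2 y 0.0687 x -0.0225 z 0.3329 fx -0.2 fy -5.8 fz -0.0 [-0.99 -0.3   0.02]
0.07 t21.6 y 0.0697 x -0.0225 z 0.3329 fx -0.4 fy -5.8 fz 0.0 [-1.02 -0.3   0.06]
0.071 t21.9 y 0.0707 x -0.0225 z 0.3330 fx -0.5 fy -6.0 fz 0.1 [-1.07 -0.33  0.04]
0.072 t22.3 y 0.0716 x -0.0225 z 0.3329 fx -0.1 fy -6.2 fz 0.6 [-1.1  -0.3   0.05]
0.073 t22.6 y 0.0726 x -0.0225 z 0.3329 fx 0.1 fy -6.0 fz 0.4 [-1.12 -0.3   0.02]
0.074 t23.0 y 0.0736 x -0.0225 z 0.3329 fx -0.2 fy -6.3 fz 0.4 [-1.15 -0.32  0.03]
0.075 t23.3 y 0.0745 x -0.0225 z 0.3329 fx -0.2 fy -6.2 fz 0.3 [-1.16 -0.32  0.07]
0.076 t23.7 y 0.0755 x -0.0225 z 0.3329 fx -0.3 fy -6.3 fz 0.4 [-1.23 -0.31  0.06]
```

View pics/c20.png

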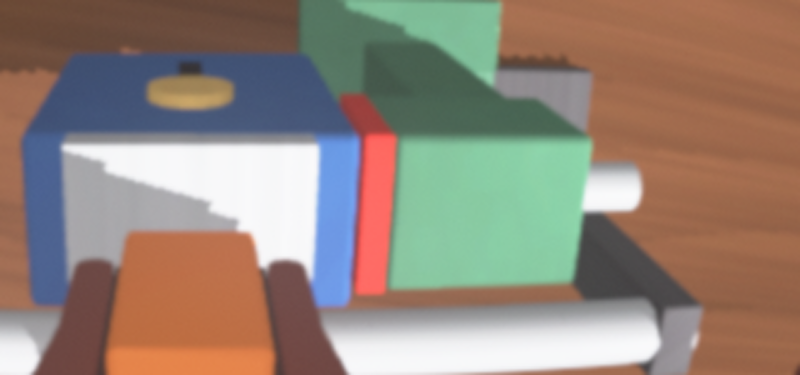

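```bash
python3 -c "
from p import *
y=.076
for i in range(12):
  y+=.0005
  m=step(y,.3328,.01)
  if m[2]<-11: break
snap('wrist','w8');snap('side','d8');snap('scene','s8');crop('w8',240,180,560,330,2.5,'c21');crop('s8',250,120,400,290,4,'c22')
"
```

```text
0.0765 t24.2 y 0.0759 x -0.0225 z 0.3329 fx 0.1 fy -6.9 fz -0.3 [-1.27 -0.36  0.07]
0.077 t24.5 y 0.0764 x -0.0225 z 0.3329 fx -0.3 fy -7.1 fz 0.6 [-1.27 -0.32  0.06]
0.0775 t24.9 y 0.0769 x -0.0225 z 0.3330 fx -0.1 fy -7.3 fz 0.2 [-1.29 -0.33  0.04]
0.078 t25.2 y 0.0772 x -0.0225 z 0.3329 fx 0.1 fy -8.3 fz 0.4 [-1.46 -0.37  0.12]
0.0785 t25.6 y 0.0774 x -0.0225 z 0.3330 fx 0.1 fy -9.2 fz 0.3 [-1.69 -0.38  0.16]
0.079 t25.9 y 0.0776 x -0.0225 z 0.3330 fx -0.1 fy -10.8 fz 0.4 [-2.01 -0.41  0.19]
0.0795 t26.3 y 0.0778 x -0.0225 z 0.3330 fx 0.1 fy -12.1 fz 0.6 [-2.3  -0.43  0.22]
```

View pics/c21.png

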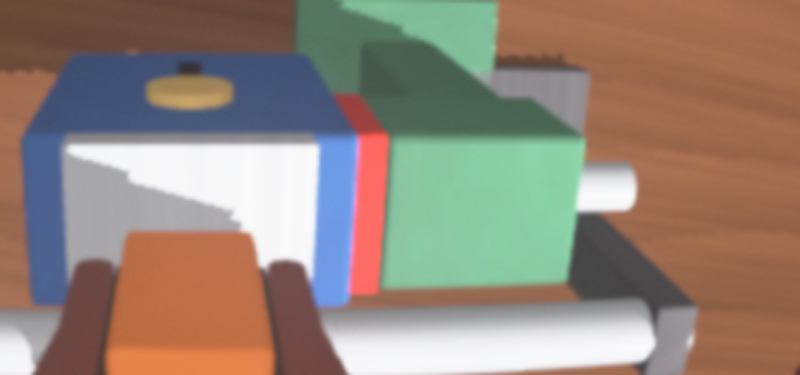

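View pics/c22.png

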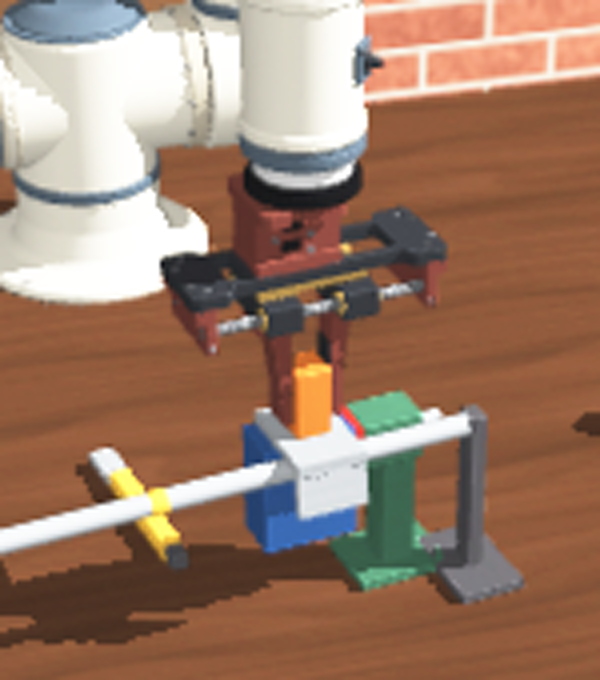

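The force knee at y ≈ 0.077 m, about 20 mm after the nose touched, shows the case has reached the hard stop. A growing moment about z suggests contact towards one edge, so I'll try a tiny yaw trim.

```bash
python3 -c "
from p import *
for yaw in (189.4,189.6):
  r.servo_line(T(-.0225,.0795,.3328),[180,0,yaw],speed=.01); m=meas(8); print(yaw,m[0]['clock'],np.round(m[1:6],4),m[6].round(2))
r.wait(1); m=meas(10); print(m[0]['clock'],np.round(m[1:6],4),m[6].round(2),m[0]['orientation'],m[0]['opening'],np.abs(m[0]['joint_vel']).max())
"
```

```text
189.4 26.825 [  0.745  -11.9469   0.4788   0.0778  -0.0225] [-2.21 -0.51  0.17]
189.6 27.2083 [  0.3529 -11.5772  -0.0437   0.0778  -0.0224] [-2.16 -0.56  0.07]
28.375 [  0.829  -11.7321   0.4102   0.0779  -0.0224] [-2.17 -0.56  0.09] [-1.79763506e+02  4.05424187e-02 -1.70516806e+02] 0.025855428053038077 0.11352490799712045
```

```bash
python3 -c "
from p import *
snap('wrist','w9');snap('side','d9')
a=cv2.imread('pics/w9.png')[190:320,330:490];b=cv2.imread('pics/d9.png')[190:320,290:450]
cv2.imwrite('pics/c23.png',cv2.resize(np.hstack([a,b]),None,fx=2.5,fy=2.5,interpolation=2))
"
```

```text
(no output)
```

View pics/c23.png

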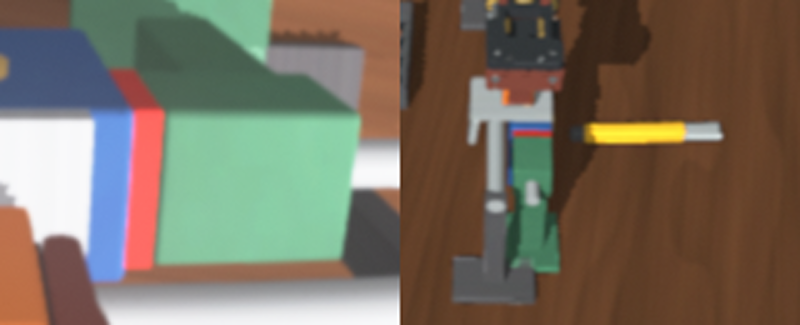

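The left half shows the blue case flush on the red face at (130,170) with no gap. The right half shows the hook over the rail and the chisel where it was. I'm handing in.

```bash
python3 -c "
from p import *
r.hand_in(); s=r.sense(); print(s['clock'],s['contact_force'])"
```

```text
the job is handed in; nothing more can be done
the job is handed in; nothing more can be done
```

The job is done and handed in at about 28.5 s on the robot's clock. I gripped the blue hanger by its orange block, hooked it over the rail beyond the yellow band and slid it, still hooked, to the stop unit. I then pressed it in small steps against the plunger and the red face, and the arm is still gripping and holding it there.

**Last checks:**
- **Seating:** The case stopped about 20 mm after it first touched the plunger, and the force rose steeply there, as expected at the hard stop. The holding push is steady at about 11.7 N, roughly 6 N of it into the stop. The close-up shows no gap between the case and the red face.
- **Position:** The gripper tilt is about 0.2° and the arm is still. The hook is over the rail.
- **Other objects:** I touched nothing else. The last side view shows the chisel where it was; I didn't check the tin and tray up close at the end.

**Disagreements:** My camera estimates of where the rail sits along its length differed by about 4–8 mm, so I judged the final approach by contact force instead. A twisting moment at the stop suggested contact near one edge of the face. A 0.4° yaw trim brought it from 0.22 to about 0.08 N m.

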